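# Feel which end of a choke block is hollow and lay it on the slanted test stand

## Task

The black choke block is hollow underneath at one end and solid at the other, which cannot be seen from above. Lift it and lower one end of it onto the top of the thin gauge post to feel which end is hollow, then lay it gently on the slanted test stand with the hollow end downhill over the stud, flat on the bed and down against the stop, and let go. Leave the other things on the bench where they are.

Things in the scene. Friction and masses are not known exactly. Their poses are not given: they have to be found in the camera images.
- block_centre (a point): Centre (half-way up) of the choke block, a loose black plastic case 120 mm long (its x), 54 mm wide (y), 40 mm tall (z), about 0.35 kg, lying flat on the bench. Outside it is the same at both ends. Its underside has two openings, each 28 mm wide (y), one from 3 to 55 mm from the centre towards +x, one towards -x; one is blocked just inside (see block).
- block: The same block; origin at the centre of its underside, 20 mm below block_centre. At its solid end (+x or -x, differing from run to run) a captive core with 1 mm of play fills the opening to 3 or 4 mm from the underside. At the other, hollow end a captive frame leaves a clear space 28 mm (y) x 38 mm (x, about 29 mm from the centre), 23 mm deep.
- post_top (a point): Centre of the top of the gauge post: an upright steel pin 12 mm in diameter, its top 70 mm above the bench. With the pin 29 mm from the block's centre along its length and on its centre line, it meets the solid end when the block's underside is 3 to 4 mm below the pin's top, the hollow end when it is 23 mm below.
- post: The gauge post, fixed; origin on the bench under the pin, z up. The pin stands in a collar 24 mm in diameter (top 22 mm above the bench) on a round foot 68 mm in diameter, 10 mm high.
- nest (a point): Where block_centre must end on the slanted stand. x points uphill along the bed, y across, z square to the bed (30 degrees from vertical). Bed 20 mm below this point along z, 140 x 90 mm. At its low end a stop 20 mm high, face 60.7 mm from here along -x. A stud 12 mm in diameter, 14 mm high, 29 mm from here along -x: it enters the hollow end; the solid end rides on it.
- stand: The test stand, fixed; origin on the bench at the centre of its foot (150 x 100 mm), z up; at yaw 0 its low end faces the robot (-x). Uphill edge about 120 mm high. Four white guides on the bed, 11 mm high, inner faces 30.2 mm either side of the centre line, from 38 to 58 mm downhill and 45 to 65 mm uphill of the nest; between them the block's sides are free for fingers.
- coil_a: Bystander: copper coil on a black bobbin, 44 mm in diameter, 40 mm high; origin at its underside.
- coil_b: Bystander: the same kind of coil.
- coil_c: Bystander: the same kind of coil.
- tape: Bystander: roll of tape lying flat, 90 mm in diameter, 24 mm high; origin at its underside.
- driver: Bystander: screwdriver lying on the bench.
- flux: Bystander: white bottle 48 mm in diameter, 110 mm high; origin at its underside.
- core: Bystander: dark metal core 60 x 45 x 30 mm; origin at its underside.
Things that resemble listed ones, but are neither listed nor needed, are in the scene too. Leave any brown or pink look-alike of the block alone.

How it is judged:
On the way:
1. the block, lifted, is lowered onto the gauge post and touches it (contact force between anything else and post above 0.8 N and contact force between the fingers and post below 0.1 N and height (world z) of block_centre above 0.062 m and horizontal distance between block_centre and post_top below 0.055 m), for 0.05 s.
At the end, for the whole second after the job is handed in: The block rests released in the test stand, hollow end downhill over the stud: its centre within 6 mm of the nest point along and across the slope and 3 mm in height above the bed, lengthwise within 0.12 rad of the slope, flat on the bed within 0.06 rad (x of block_centre in the frame of nest between -0.004 and 0.006 m and y of block_centre in the frame of nest between -0.006 and 0.006 m and z of block_centre in the frame of nest between -0.003 and 0.003 m and angle between the x axis of block_centre and the x axis of nest, either way round below 0.12 rad and angle between the z axis of block_centre and the z axis of nest, either way round below 0.06 rad and linear speed of block below 0.01 m/s and contact force between block and the fingers below 0.1 N); the robot touches nothing.
It fails at once if the block is dropped or forced onto the stand (over 80 N) (contact force between block and stand above 80 N).
It fails at once if a bystander is moved more than 30 mm (distance of any of coil_a, coil_b, coil_c, tape, driver, flux, core from where it was at the start of the episode above 0.03 m).
It also fails if it takes over 56 s, if anything falls off the work surface, if the arm or the gripper's body presses on something with over 40 N, if the wrist force passes 120 N, or if a joint passes its speed limit or range.

## Robot

A 7-joint arm with a two-finger parallel gripper is mounted at the origin on the work surface. World frame = base frame: x ahead of the robot, y to its left, z up, the work surface at z = 0. Lengths are in m, angles in rad, forces in N, time in s.
With the tool pointing down it reaches from about 0.4 to 0.85 m from the base axis. Payload 4.5 kg.
Tool frame: the origin (TCP) lies between the finger pads; the fingertips stand 19 mm ahead of it and the grasp point (between the pads) is the TCP (r.tips_ahead is the distance from the TCP to the fingertips, in m); z points along the fingers, y is the line along which they close (so a half turn about z gives the same grasp; the last joint's range is limited). The gripper opens to 88 mm and grips with 3 to 60 N. Pads are 18 mm wide; open, the fingers measure 123 mm over their backs; the gripper's body (75 mm by 187 mm) begins 45 mm behind the grasp point.
Start: joints at [-1.172, 0.689, -0.195, 1.565, 0.157, 0.902, -0.215], TCP at [0.223, 0.584, 0.258] pointing down, gripper open.
Joint ranges: [-3.01, 3.01], [-0.46, 2.08], [-1.47, 1.51], [0.13, 2.56], [-1, 4.14], [0.04, 2.09], [-2.66, 2.66]. Speed limits (rad/s): [2.57, 2.57, 3.14, 3.14, 3.14, 3.14, 3.14].

## Interface

Orientations are given as a unit quaternion [x, y, z, w].
In Python, from plant import r, cams, models gives the robot as it stands. The module is installed in compiled form; this text tells all that it offers.
- The arm moves only by the tool jog_arm, never from a script. Its arguments are lists of equal length, an entry for each row: "turn": the turn, a rotation vector about the tool's x, y, z in rad, a list of three; "translation": the shift along the tool's x, y, z in m, a list of three; "grip": the closure, from 0 (fully open) to 1 (shut). In form: {"turn": [[ax, ay, az], ...], "translation": [[tx, ty, tz], ...], "grip": [grip, ...]}. A call has 1 to 20 rows; each row is the pose to reach, as a shift and turn from the pose commanded when the call began, along the tool's axes at that moment; what a row does not reach only later rows make up. A row lasts 1/8 s, in which the tool goes at most 62.5 mm and 10.7 degrees, less where a joint would pass 70% of its speed; a pose out of reach is approached as far as the arm can. A call with a gripper value outside its range is refused whole. The fingers move at their own pace and stop on an object; "force" is the grip in N (left out, the last holds). Time passes only in rows, so rows that repeat a pose let the fingers close. It gives the time, the measured TCP pose, the force, the opening and the grip force at its end, in the units of the state.
- r.get_state(): the state, without advancing time (a new reading comes with each control period).
- cams.snapshot(name): name is "side" or "top"; returns the picture (480x640x3 uint8, red, green, blue); there is no depth.
- cams.camera_params(name): a dict with "fx", "fy", "cx", "cy" (pixels), "eye" and "orientation" of the camera in the world. Camera axes: x right, y up, looking along -z (the intrinsics and any distortion apply to the point x, -y, -z); pixel columns grow to the right and rows downward; lengths in m; the calibration is good to about 2 mm. A picture is of the moment at which its call begins. camera_params takes no time and is no camera call.
- r.finish_job(): hands the job in; it is judged then, once.
Trained networks look in the newest picture that a camera, given by its name, has taken for a name from the list of things; names that differ only in an ending like _2 or _b are one class to them, and where a whole thing is asked for, a point or a joint stands for the part that bears it (a point fixed in the world has none). Each returns a list of dicts, best first, with "p" (0 to 1); they miss things now and then, are a little off and sometimes report something else, mostly with a low value. They report only what shows in the picture. A call takes as long as a camera call. They do not tell look-alikes from the thing itself.
- models.find_in(camera, name): "position" ([x, y, z] in m, in world coordinates, good to about 4 mm: the middle of the surface that is visible of it).
- models.masks_of(camera, name): "pixels" (480x640 bool, what is visible of it).
- models.place_of(camera, name): "position" ([x, y, z] in m, in world coordinates, good to about 4 mm: a listed point, or the origin of a listed thing).
The state is a dict: "clock": time; "q": joint angles; "qd": joint speeds; "joint_torque": joint torques, N m; "tool_pos": TCP position; "eef_rot": TCP orientation; "contact_force": force on the tool from outside, world axes, zero at the start; "moment": the same for the moment, N m; "opening": opening from 0.0 (shut) to 1.0 (fully open); "finger_force": force on a finger pad.
Only numpy, scipy, OpenCV 4.12 (cv2) and the standard library are available. Lean on these libraries where they do the work, as an engineer would, in place of code of your own. Each camera call takes 0.05 s, during which the arm holds its last target. There are 200 camera calls.

## Working session

There is one attempt and no reset: what is moved stays moved. The work goes in short steps, Python scripts to look and compute and a tool call to move; the robot and the scene stay as the last step left them, time stands still between calls to the robot, and variables do not carry over. Pictures are saved under pics/ and viewed, at most 11 in all, crops included, and the job is handed in when it is done.

Besides the shell and the picture viewer there is one more tool, called after ">>>" as name(argument=value, ...), one argument or row to a line, values as JSON. jog_arm: Moves the arm, as the interface text tells. Its arguments: {"type":"object","properties":{"turn":{"type":"array"},"translation":{"type":"array"},"grip":{"type":"array"},"force":{"type":"number"}},"required":["turn","translation","grip"]}

```bash
mkdir -p pics; cat > h.py <<'E'
import numpy as np, cv2
from scipy.spatial.transform import Rotation as R
from plant import r, cams, models
def snap(n,f):
    im=cams.snapshot(n); cv2.imwrite('pics/'+f,im[:,:,::-1]); return im
def Rc(c): return R.from_quat(c['orientation']).as_matrix()
def proj(n,P):
    c=cams.camera_params(n); p=(np.atleast_2d(P)-c['eye'])@Rc(c)
    return np.c_[c['cx']+c['fx']*p[:,0]/-p[:,2], c['cy']+c['fy']*-p[:,1]/-p[:,2]]
def ray(n,uv,z):
    c=cams.camera_params(n); uv=np.atleast_2d(uv)
    d=np.c_[(uv[:,0]-c['cx'])/c['fx'],-(uv[:,1]-c['cy'])/c['fy'],-np.ones(len(uv))]@Rc(c).T
    e=np.array(c['eye']); return e+d*((z-e[2])/d[:,2])[:,None]
E
python3 - <<'E'
from h import *
np.set_printoptions(precision=4,suppress=True)
for n in('top','side'):
    print(n,cams.camera_params(n)); snap(n,n+'0.png')
    for k in('block_centre','post_top','post','nest','stand'):
        for d in models.place_of(n,k)[:4]: print(k,round(d['p'],2),np.array(d['position']),proj(n,d['position']).round())
s=r.get_state(); print(s['clock'],s['tool_pos'],s['eef_rot'],s['opening'],s['contact_force'])
E
```

```text
top {'fx': 488.4374526179801, 'fy': 488.4374526179801, 'cx': 314.8465215184584, 'cy': 240.85037582255237, 'eye': array([0.2775, 0.0021, 1.2116]), 'orientation': array([-0.0527,  0.0585,  0.7099, -0.6998])}
block_centre 0.8 [0.1713 0.3421 0.0242] [[168. 366.]]
block_centre 0.78 [0.3605 0.4123 0.0172] [[142. 286.]]
block_centre 0.75 [0.4798 0.2562 0.0166] [[208. 237.]]
post_top 0.64 [ 0.4946 -0.2487  0.0692] [[415. 225.]]
post_top 0.64 [0.5511 0.4187 0.0015] [[145. 211.]]
post_top 0.38 [0.4555 0.1431 0.0003] [[254. 247.]]
post 0.59 [ 0.4938 -0.2487 -0.    ] [[410. 230.]]
nest 0.89 [0.4958 0.0244 0.0865] [[301. 224.]]
stand 0.86 [ 0.4991  0.0227 -0.0012] [[302. 230.]]
side {'fx': 475.13422894259566, 'fy': 475.13422894259566, 'cx': 313.67833471946335, 'cy': 242.34273167468794, 'eye': array([-0.2564,  0.417 ,  0.6605]), 'orientation': array([-0.2287,  0.3958,  0.7778, -0.4313])}
block_centre 0.89 [0.4773 0.2572 0.0196] [[195. 298.]]
block_centre 0.8 [0.354  0.4107 0.0154] [[133. 374.]]
block_centre 0.66 [0.1739 0.3456 0.0216] [[209. 436.]]
post_top 0.85 [ 0.4961 -0.252   0.0673] [[390. 202.]]
post 0.71 [ 0.4947 -0.2483  0.0024] [[387. 225.]]
nest 0.81 [0.4904 0.0249 0.0896] [[291. 231.]]
stand 0.91 [ 0.504   0.024  -0.0031] [[290. 261.]]
0.6 [0.2229 0.5839 0.2577] [ 0.1813  0.9834  0.0001 -0.    ] 1.0020804662739071 [-0.4268  0.4472  0.108 ]
```

```bash
sleep 1; ls pics
```

```text
side0.png
top0.png
```

View pics/top0.png

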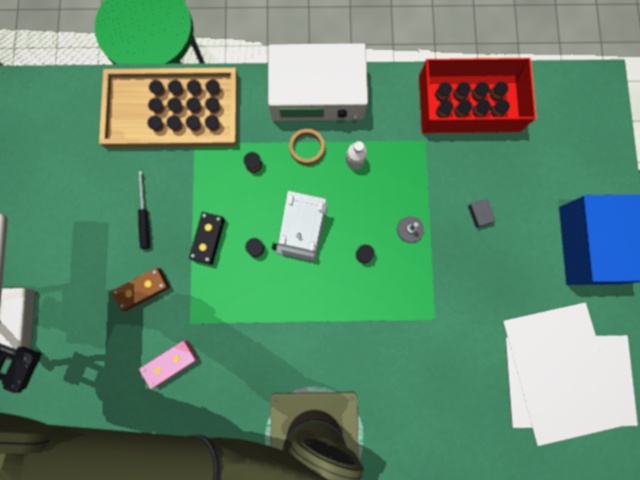

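View pics/side0.png

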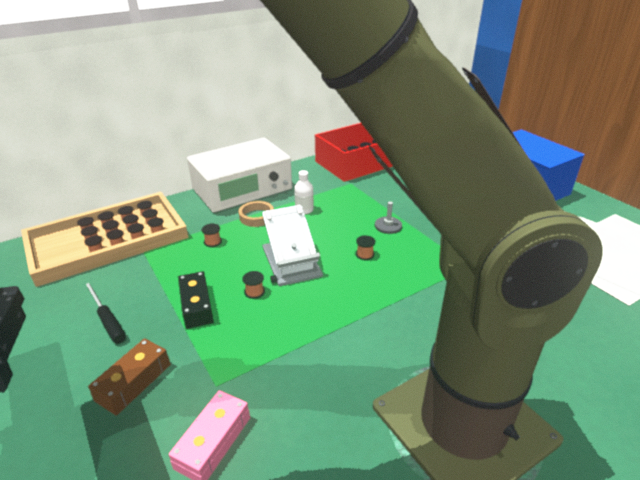

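The top view shows the block candidates: black (208,238), brown (140,289) and pink (168,364). By the description it is the black one. The stand is at (302,226), the post at (411,229), and coils at (254,247), (365,254) and (253,162). The side view agrees.

```bash
python3 - <<'E'
from h import *
np.set_printoptions(precision=4,suppress=True)
im=snap('top','t1.png'); snap('side','s1.png')
cv2.imwrite('pics/crop1.png',cv2.resize(im[170:280,180:340,::-1],None,fx=5,fy=5,interpolation=cv2.INTER_CUBIC))
for n in('top','side'):
    for k in('block','stand'):
        for d in models.masks_of(n,k)[:3]:
            m=d['pixels']; v,u=np.nonzero(m)
            rect=cv2.minAreaRect(np.c_[u,v].astype(np.float32)); b=cv2.boxPoints(rect)
            print(n,k,round(d['p'],2),m.sum(),u.mean().round(1),v.mean().round(1),b.round(1).tolist())
            if k=='block':print(ray(n,b,.02))
    for k in('coil_a','flux','tape','core','driver'):
        for d in models.place_of(n,k)[:4]:
            if d['p']>.3: print(n,k,round(d['p'],2),np.array(d['position']))
E
```

```text
top block 0.9 1285 140.0 288.5 [[110.0999984741211, 290.8999938964844], [158.39999389648438, 265.1000061035156], [169.89999389648438, 286.70001220703125], [121.69999694824219, 312.5]]
[[0.3505 0.4888 0.02  ]
 [0.4118 0.3744 0.02  ]
 [0.3587 0.3445 0.02  ]
 [0.2982 0.4584 0.02  ]]
top block 0.86 1272 206.4 237.5 [[187.60000610351562, 258.3999938964844], [199.6999969482422, 210.1999969482422], [224.89999389648438, 216.5], [212.8000030517578, 264.70001220703125]]
[[0.4272 0.3033 0.02  ]
 [0.5478 0.2765 0.02  ]
 [0.531  0.2136 0.02  ]
 [0.4108 0.2414 0.02  ]]
top block 0.65 1272 168.5 363.6 [[137.6999969482422, 368.8999938964844], [185.39999389648438, 338.3999938964844], [198.0, 358.20001220703125], [150.3000030517578, 388.6000061035156]]
[[0.1656 0.4144 0.02  ]
 [0.2347 0.3037 0.02  ]
 [0.1882 0.2726 0.02  ]
 [0.12   0.383  0.02  ]]
top stand 0.64 2572 300.9 225.8 [[269.79998779296875, 251.3000030517578], [284.20001220703125, 188.6999969482422], [328.20001220703125, 198.89999389648438], [313.70001220703125, 261.5]]
top stand 0.2 309 254.3 246.8 [[245.0, 237.0], [263.0, 237.0], [263.0, 2
[... 997 characters left out ...]
938964844], [147.60000610351562, 330.70001220703125], [175.39999389648438, 361.5], [110.80000305175781, 419.70001220703125]]
[[0.3642 0.4886 0.02  ]
 [0.4375 0.3623 0.02  ]
 [0.3388 0.342  0.02  ]
 [0.2809 0.4628 0.02  ]]
side stand 0.91 3403 289.7 246.4 [[254.1999969482422, 213.89999389648438], [305.29998779296875, 201.5], [323.29998779296875, 275.79998779296875], [272.20001220703125, 288.20001220703125]]
side coil_a 0.91 [ 0.668   0.1446 -0.0008]
side coil_a 0.88 [ 0.4287 -0.1303 -0.003 ]
side coil_a 0.77 [ 0.454   0.1408 -0.0037]
side flux 0.64 [ 0.6805 -0.113   0.0012]
side flux 0.4 [0.4818 0.253  0.023 ]
side tape 0.57 [ 0.7092  0.0096 -0.0022]
side driver 0.73 [ 0.5529  0.4215 -0.    ]
```

View pics/crop1.png

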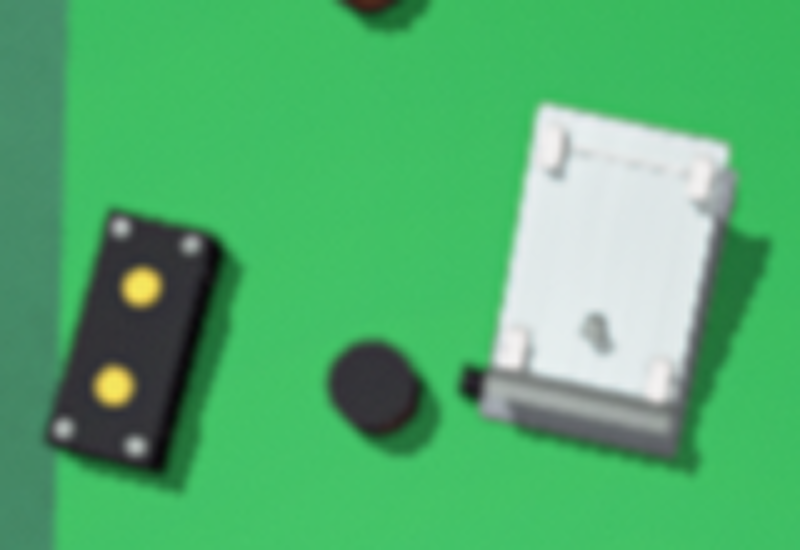

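The crop confirms the black block: screws at crop (121,228), (191,244), (63,428) and (136,446). It also shows the stand's four guides, the stud, and the stop at the robot side. I'll take a side crop for triangulation.

```bash
python3 - <<'E'
import cv2
im=cv2.imread('pics/s1.png')
cv2.imwrite('pics/crop2.png',cv2.resize(im[180:335,170:410],None,fx=3.3333,fy=3.3333,interpolation=cv2.INTER_CUBIC))
im=cv2.imread('pics/t1.png')
cv2.imwrite('pics/crop3.png',cv2.resize(im[180:290,340:440],None,fx=5,fy=5,interpolation=cv2.INTER_CUBIC))
E
```

```text
(no output)
```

View pics/crop2.png

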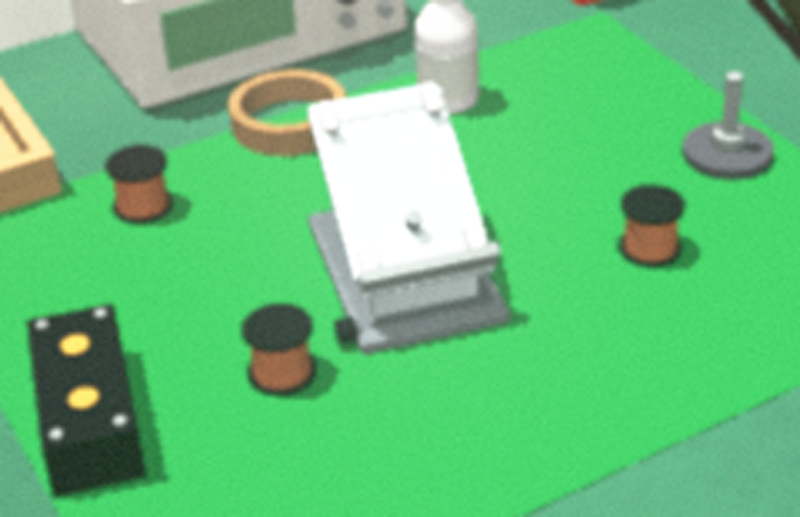

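View pics/crop3.png

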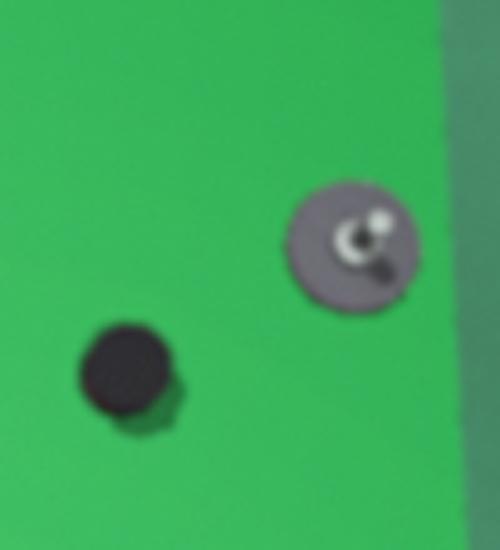

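The side crop shows block screws at (41,324), (100,313), (55,433) and (120,420), the stud at (412,220) and the pin top at (734,76). In the post crop, the pin top is at (381,221) and the foot centre at (353,247).

```bash
cat > fit.py <<'E'
from h import *
from scipy.optimize import least_squares
np.set_printoptions(precision=4,suppress=True)
T=lambda a:(np.array(a,float)+.5)/5-.5+[180,170]
P=lambda a:(np.array(a,float)+.5)/5-.5+[340,180]
S=lambda a:(np.array(a,float)+.5)/3.3333-.5+[170,180]
# block: screws order (+x,+y),(+x,-y),(-x,+y),(-x,-y)
bt=T([[121,228],[191,244],[63,428],[136,446],[141,287],[114,386]])
bs=S([[41,324],[100,313],[55,433],[120,420],[74,344],[83,398]])
def bp(p):
    x,y,yaw,a,b,c=p[:6]; l=np.array([[a,b],[a,-b],[-a,b],[-a,-b],[c,0],[-c,0]])
    C,Sn=np.cos(yaw),np.sin(yaw); w=l@np.array([[C,Sn],[-Sn,C]])+[x,y]
    return np.c_[w,np.full(6,.041)]
def rb(p,z=0): return np.r_[(proj('top',bp(p))-bt).ravel(),(proj('side',bp(p)+[p[6],p[7],0])-bs).ravel(),p[6:]*500]
f=least_squares(rb,[.48,.256,-.25,.05,.02,.025,0,0]); print('block',f.x,f.fun.round(1))
for n,q in(('top',bt),('side',bs)): 
    w=ray(n,q,.041)[:,:2]; print(n,w.mean(0),np.arctan2(*(w[4]-w[5])[::-1]))
# post
e,d=[],[]
for n,q in(('top',P([[381,221]])),('side',S([[734,76]]))): print('post',ray(n,q,.07))
print('foot',ray('top',P([[353,247]]),.01),ray('side',S([[729,147]]),.01))
# stand
gt=T([[552,145],[703,173],[513,347],[660,378],[601,317]]); ss=S([[413,219]])
def sp(p):
    x,y,z,yaw,g=p; l=np.array([[.055,g,-.009],[.055,-g,-.009],[-.048,g,-.009],[-.048,-g,-.009],[-.029,0,-.006]])
    return R.from_euler('ZY',[yaw,-np.pi/6]).apply(l)+[x,y,z]
f=least_squares(lambda p:np.r_[(proj('top',sp(p))-gt).ravel(),(proj('side',sp(p)[4:])-ss).ravel(),(p[2]-.088)*300],[.494,.024,.088,-.2,.034]); print('nest',f.x,f.fun.round(1))
n=f.x
for c,o in(('top',[180,170]),('side',0)):print(c,((proj(c,sp(n))-([180,170] if c=='top' else [170,180]))*(5 if c=='top' else 3.333)).round())
E
python3 fit.py
```

```text
block [ 0.4764  0.257  -0.2499  0.0508  0.018   0.0251 -0.0015  0.0002] [-0.2  0.1  0.   0.3  0.1  0.2 -0.1  0.1  0.1  0.  -0.   0.1 -0.1 -0.1
 -0.  -0.3  0.   0.  -0.2 -0.2  0.1 -0.2 -0.1 -0.3 -0.7  0.1]
top [0.4768 0.257 ] -0.24413609901164274
side [0.4743 0.2574] -0.24363045729298707
post [[ 0.4964 -0.2499  0.07  ]]
post [[ 0.4923 -0.2482  0.07  ]]
foot [[ 0.4948 -0.2484  0.01  ]] [[ 0.4901 -0.2477  0.01  ]]
nest [ 0.496   0.0246  0.0844 -0.2246  0.0359] [-0.  -0.5 -0.   0.2  0.7 -0.4  0.5 -0.4 -1.1  1.8 -0.3 -1.  -1.1]
top [[550. 140.]
 [701. 172.]
 [514. 343.]
 [661. 374.]
 [593. 324.]]
side [[324. 115.]
 [428.  95.]
 [364. 254.]
 [471. 232.]
 [411. 215.]]
```

```bash
cat >> h.py <<'E'
def tgt(yaw,tilt=0):  # tool orientation for a block of given yaw, pitched uphill by tilt
    return R.from_euler('ZY',[yaw,-tilt])*R.from_matrix(np.array([[-1,0,0],[0,1,0],[0,0,-1.]]))
def delta(pos,rot):
    s=r.get_state(); q=R.from_quat(s['eef_rot'])
    print('t',round(s['clock'],2),'shift',q.inv().apply(np.array(pos)-s['tool_pos']).round(4),'turn',(q.inv()*rot).as_rotvec().round(4),
     'F',np.round(s['contact_force'],2),'M',np.round(s['moment'],2),'open',round(s['opening'],3),'q',np.round(s['q'],2),'pos',np.round(s['tool_pos'],4))
E
python3 -c "
from h import *
delta([.4758,.257,.15],tgt(-.247))
delta([.4758,.257,.026],tgt(-.247))"
```

```text
t 1.4 shift [-0.3528 -0.2152  0.1077] turn [ 1.000e-04 -0.000e+00 -1.178e-01] F [-0.01 -0.9   0.13] M [-0.02 -0.03 -0.08] open 0.998 q [-1.17  0.69 -0.19  1.57  0.16  0.9  -0.22] pos [0.223  0.5839 0.2577]
t 1.4 shift [-0.3528 -0.2152  0.2317] turn [ 1.000e-04 -0.000e+00 -1.178e-01] F [-0.01 -0.9   0.13] M [-0.02 -0.03 -0.08] open 0.998 q [-1.17  0.69 -0.19  1.57  0.16  0.9  -0.22] pos [0.223  0.5839 0.2577]
```

>>> jog_arm(
  turn=[
    [0,0,-0.06],
    [0,0,-0.118],
    [0,0,-0.118],
    [0,0,-0.118],
    [0,0,-0.118],
    [0,0,-0.118],
    [0,0,-0.118],
    [0,0,-0.118],
    [0,0,-0.118],
    [0,0,-0.118],
    [0,0,-0.118],
    [0,0,-0.118],
  ],
  translation=[
    [-0.044,-0.027,0.012],
    [-0.088,-0.054,0.024],
    [-0.132,-0.081,0.036],
    [-0.176,-0.108,0.048],
    [-0.22,-0.135,0.06],
    [-0.265,-0.161,0.072],
    [-0.309,-0.188,0.09],
    [-0.353,-0.215,0.108],
    [-0.353,-0.215,0.108],
    [-0.353,-0.215,0.108],
    [-0.353,-0.215,0.108],
    [-0.353,-0.215,0.108],
  ],
  grip=[0,0,0,0,0,0,0,0,0,0,0,0],
  force=40,
)

```text
clock: 2.9
tool_pos: [0.4754, 0.2586, 0.1502]
eef_rot: [0.122, 0.993, 0.001, 0.0]
contact_force: [-0.6, -0.4, -0.0]
opening: 0.999
finger_force: 0.0
```

```bash
python3 - <<'E'
from h import *
delta([.4758,.257,.026],tgt(-.247))
im=snap('top','t2.png'); s2=snap('side','s2.png')
a=cv2.resize(im[150:310,140:300,::-1],(480,480)); b=cv2.resize(s2[200:360,100:260,::-1],(480,480))
cv2.imwrite('pics/c4.png',cv2.resize(np.hstack([a,b]),(800,400)))
E
```

```text
t 2.9 shift [-0.0007 -0.0016  0.1242] turn [0.0011 0.0001 0.0027] F [-0.64 -0.44 -0.05] M [-0.03 -0.02 -0.  ] open 0.999 q [-0.44  0.75 -0.24  1.91  0.33  0.52  0.42] pos [0.4754 0.2586 0.1502]
```

View pics/c4.png

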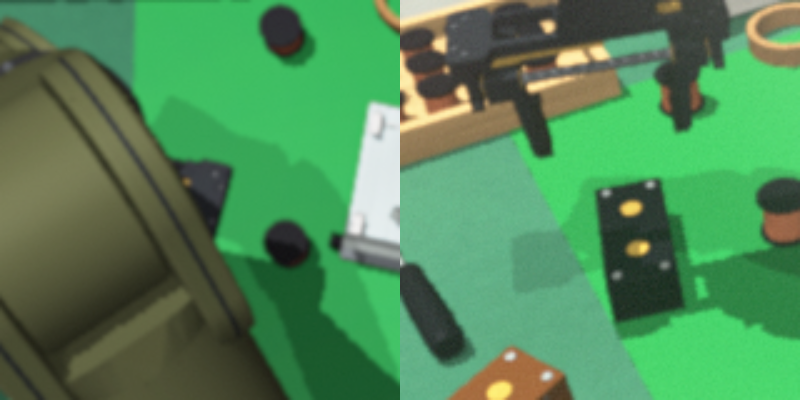

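The arm hides the block from above. The side view shows the open fingers straddling it across its width. Going down and gripping.

>>> jog_arm(
  turn=[
    [0,0,0],
    [0,0,0],
    [0,0,0],
    [0,0,0],
    [0,0,0],
    [0,0,0],
    [0,0,0],
    [0,0,0],
    [0,0,0],
    [0,0,0],
  ],
  translation=[
    [0,-0.0015,0.03],
    [0,-0.0015,0.06],
    [0,-0.0015,0.09],
    [0,-0.0015,0.11],
    [0,-0.0015,0.124],
    [0,-0.0015,0.124],
    [0,-0.0015,0.124],
    [0,-0.0015,0.124],
    [0,-0.0015,0.124],
    [0,-0.0015,0.124],
  ],
  grip=[0,0,0,0,0,0,1,1,1,1],
  force=40,
)

```text
clock: 4.25
tool_pos: [0.4762, 0.2563, 0.0262]
eef_rot: [0.123, 0.992, 0.001, 0.001]
contact_force: [1.0, 0.7, 3.0]
opening: 0.608
finger_force: 40.0
```

>>> jog_arm(
  turn=[
    [0,0,0],
    [0,0,0],
    [0,0,0],
    [0,0,0],
    [0,0,0],
    [0,0,0],
    [0,0,0],
  ],
  translation=[
    [0,0,-0.02],
    [0,0,-0.06],
    [0,0,-0.11],
    [0,0,-0.15],
    [0,0,-0.17],
    [0,0,-0.17],
    [0,0,-0.17],
  ],
  grip=[1,1,1,1,1,1,1],
)

```text
clock: 5.12
tool_pos: [0.4749, 0.2549, 0.1945]
eef_rot: [0.123, 0.992, -0.001, -0.001]
contact_force: [-0.9, -0.9, -4.2]
opening: 0.608
finger_force: 40.0
```

```bash
python3 - <<'E'
from h import *
delta([.5226,-.256,.196],tgt(-.247))
E
```

```text
t 5.12 shift [-0.1711 -0.4838 -0.0008] turn [-0.002  -0.0016  0.0001] F [-0.91 -0.89 -4.15] M [0.01 0.02 0.07] open 0.608 q [-0.4   0.68 -0.29  1.88  0.31  0.63  0.44] pos [0.4749 0.2549 0.1945]
```

>>> jog_arm(
  turn=[
    [0,0,0],
    [0,0,0],
    [0,0,0],
    [0,0,0],
    [0,0,0],
    [0,0,0],
    [0,0,0],
    [0,0,0],
    [0,0,0],
    [0,0,0],
    [0,0,0],
    [0,0,0],
    [0,0,0],
    [0,0,0],
  ],
  translation=[
    [-0.01,-0.028,0],
    [-0.025,-0.07,0],
    [-0.042,-0.12,0],
    [-0.06,-0.17,0],
    [-0.078,-0.22,0],
    [-0.095,-0.27,0],
    [-0.113,-0.32,0],
    [-0.131,-0.37,0],
    [-0.148,-0.42,0],
    [-0.16,-0.455,0],
    [-0.167,-0.475,0],
    [-0.171,-0.484,0],
    [-0.171,-0.484,0],
    [-0.171,-0.484,0],
  ],
  grip=[1,1,1,1,1,1,1,1,1,1,1,1,1,1],
)

```text
clock: 6.88
tool_pos: [0.5233, -0.2536, 0.1953]
eef_rot: [0.122, 0.993, 0.001, -0.0]
contact_force: [0.5, -0.8, -3.1]
opening: 0.61
finger_force: 40.0
```

```bash
python3 - <<'E'
from h import *
snap('side','s3.png');im=snap('top','t3.png'); 
delta([.5226,-.256,.108],tgt(-.247))
for n in('side','top'):
  for d in models.place_of(n,'block_centre')[:4]: print(n,round(d['p'],2),np.round(d['position'],4))
  for d in models.place_of(n,'post_top')[:2]: print(n,round(d['p'],2),np.round(d['position'],4))
s=cv2.imread('pics/s3.png');a=cv2.resize(s[100:260,300:500],(500,400)); b=cv2.resize(im[150:310,340:460,::-1],(300,400))
cv2.imwrite('pics/c5.png',np.hstack([a,b]))
E
```

```text
t 6.97 shift [ 0.0002 -0.0023  0.0877] turn [ 0.0008 -0.0004  0.0024] F [ 0.88  0.25 -4.34] M [-0.05  0.05 -0.01] open 0.612 q [ 0.61  0.73 -0.4   1.75  0.4   0.74  1.32] pos [ 0.5234 -0.2539  0.1957]
side 0.9 [0.3563 0.4178 0.0198]
side 0.88 [0.1748 0.3464 0.0206]
side 0.66 [ 0.5271 -0.2562  0.1919]
side 0.95 [ 0.4954 -0.2498  0.0701]
top 0.89 [ 0.5287 -0.256   0.1874]
top 0.8 [0.3572 0.4123 0.0178]
top 0.65 [0.1716 0.3394 0.0218]
```

View pics/c5.png

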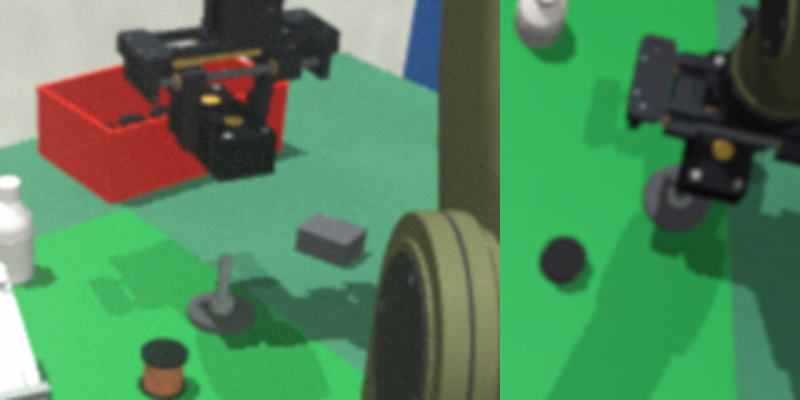

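The side shows the block gripped level, with the pin below its near end at crop (222,260). The top view shows the foot under the block's near end. Lowering now.

>>> jog_arm(
  turn=[
    [0,0,0],
    [0,0,0],
    [0,0,0],
    [0,0,0],
    [0,0,0],
    [0,0,0],
    [0,0,0],
  ],
  translation=[
    [0,-0.0015,0.03],
    [0,-0.0015,0.06],
    [0,-0.0015,0.08],
    [0,-0.0015,0.09],
    [0,-0.0015,0.095],
    [0,-0.0015,0.095],
    [0,-0.0015,0.095],
  ],
  grip=[1,1,1,1,1,1,1],
)

```text
clock: 8.05
tool_pos: [0.5234, -0.2571, 0.1014]
eef_rot: [0.123, 0.992, -0.0, 0.001]
contact_force: [-0.8, -0.1, -3.7]
opening: 0.61
finger_force: 40.0
```

>>> jog_arm(
  turn=[
    [0,0,0],
    [0,0,0],
    [0,0,0],
    [0,0,0],
    [0,0,0],
    [0,0,0],
  ],
  translation=[
    [0,0,0.002],
    [0,0,0.004],
    [0,0,0.006],
    [0,0,0.008],
    [0,0,0.009],
    [0,0,0.009],
  ],
  grip=[1,1,1,1,1,1],
)

```text
clock: 8.8
tool_pos: [0.5228, -0.2569, 0.0916]
eef_rot: [0.123, 0.992, 0.0, -0.0]
contact_force: [0.0, -0.9, -3.8]
opening: 0.61
finger_force: 40.0
```

>>> jog_arm(
  turn=[
    [0,0,0],
    [0,0,0],
    [0,0,0],
    [0,0,0],
  ],
  translation=[
    [0,0,0.001],
    [0,0,0.002],
    [0,0,0.003],
    [0,0,0.003],
  ],
  grip=[1,1,1,1],
)

```text
clock: 9.3
tool_pos: [0.5228, -0.2569, 0.0886]
eef_rot: [0.123, 0.992, 0.0, -0.0]
contact_force: [0.5, -0.1, -3.4]
opening: 0.61
finger_force: 40.0
```

>>> jog_arm(
  turn=[
    [0,0,0],
    [0,0,0],
    [0,0,0],
  ],
  translation=[
    [0,0,0.001],
    [0,0,0.002],
    [0,0,0.002],
  ],
  grip=[1,1,1],
)

```text
clock: 9.68
tool_pos: [0.5228, -0.2569, 0.0866]
eef_rot: [0.123, 0.992, 0.0, -0.0]
contact_force: [-0.1, 1.3, -3.0]
opening: 0.612
finger_force: 40.0
```

Already 9 mm below the pin top with no contact, so this end looks hollow. I'll continue down to touch its ceiling.

>>> jog_arm(
  turn=[
    [0,0,0],
    [0,0,0],
    [0,0,0],
    [0,0,0],
    [0,0,0],
    [0,0,0],
    [0,0,0],
  ],
  translation=[
    [0,0,0.003],
    [0,0,0.006],
    [0,0,0.009],
    [0,0,0.011],
    [0,0,0.012],
    [0,0,0.0125],
    [0,0,0.0125],
  ],
  grip=[1,1,1,1,1,1,1],
)

```text
clock: 10.55
tool_pos: [0.5229, -0.2569, 0.0742]
eef_rot: [0.123, 0.992, 0.0, 0.0]
contact_force: [-0.2, -0.6, -4.3]
opening: 0.607
finger_force: 40.0
```

>>> jog_arm(
  turn=[
    [0,0,0],
    [0,0,0],
    [0,0,0],
  ],
  translation=[
    [0,0,0.001],
    [0,0,0.002],
    [0,0,0.002],
  ],
  grip=[1,1,1],
)

```text
clock: 10.92
tool_pos: [0.523, -0.2569, 0.073]
eef_rot: [0.123, 0.992, -0.0, 0.0]
contact_force: [-2.1, -0.2, 3.7]
opening: 0.603
finger_force: 40.0
```

The force jumped by 7.5 N with the TCP at 0.073, exactly 23 mm below the pin top. So the near end (-x) is hollow and no half turn is needed. Lifting off.

>>> jog_arm(
  turn=[
    [0,0,0],
    [0,0,0],
    [0,0,0],
    [0,0,0],
    [0,0,0],
    [0,0,0],
    [0,0,0],
  ],
  translation=[
    [0,0,-0.01],
    [0,0,-0.03],
    [0,0,-0.07],
    [0,0,-0.11],
    [0,0,-0.135],
    [0,0,-0.135],
    [0,0,-0.135],
  ],
  grip=[1,1,1,1,1,1,1],
)

```text
clock: 11.8
tool_pos: [0.522, -0.2568, 0.2061]
eef_rot: [0.123, 0.992, 0.0, -0.001]
contact_force: [-0.8, -0.3, -4.6]
opening: 0.611
finger_force: 40.0
```

```bash
python3 - <<'E'
from h import *
N=np.array([.494,.0245,.087]); z=R.from_euler('ZY',[-.225,-np.pi/6]).apply([0,0,1])
delta(N+.106*z,tgt(-.225,np.pi/6))
delta(N+.106*z,tgt(-.225))
E
```

```text
t 11.8 shift [0.1488 0.2648 0.0277] turn [-0.0056 -0.5256 -0.0213] F [-0.82 -0.29 -4.64] M [ 0.07  0.01 -0.08] open 0.611 q [ 0.62  0.72 -0.41  1.74  0.39  0.76  1.33] pos [ 0.522  -0.2568  0.2061]
t 11.8 shift [0.1488 0.2648 0.0277] turn [ 0.0001 -0.0021 -0.0218] F [-0.82 -0.29 -4.64] M [ 0.07  0.01 -0.08] open 0.611 q [ 0.62  0.72 -0.41  1.74  0.39  0.76  1.33] pos [ 0.522  -0.2568  0.2061]
```

>>> jog_arm(
  turn=[
    [0,0,0],
    [0,-0.05,0],
    [0,-0.12,-0.01],
    [0,-0.2,-0.02],
    [0,-0.29,-0.02],
    [0,-0.38,-0.02],
    [-0.005,-0.46,-0.021],
    [-0.006,-0.51,-0.021],
    [-0.006,-0.526,-0.021],
    [-0.006,-0.526,-0.021],
    [-0.006,-0.526,-0.021],
    [-0.006,-0.526,-0.021],
  ],
  translation=[
    [0.01,0.018,0],
    [0.03,0.053,0],
    [0.053,0.095,0],
    [0.077,0.137,0.005],
    [0.1,0.178,0.01],
    [0.123,0.219,0.018],
    [0.139,0.247,0.024],
    [0.146,0.26,0.028],
    [0.149,0.265,0.028],
    [0.149,0.265,0.028],
    [0.149,0.265,0.028],
    [0.149,0.265,0.028],
  ],
  grip=[1,1,1,1,1,1,1,1,1,1,1,1],
)

```text
clock: 13.3
tool_pos: [0.4391, 0.0115, 0.164]
eef_rot: [0.095, 0.971, -0.064, 0.21]
contact_force: [-0.0, 0.6, -5.8]
opening: 0.613
finger_force: 40.0
```

```bash
python3 - <<'E'
from h import *
N=np.array([.494,.0245,.087]); Q=R.from_euler('ZY',[-.225,-np.pi/6]); z=Q.apply([0,0,1])
snap('side','s4.png');im=snap('top','t4.png')
delta(N+.106*z,tgt(-.225,np.pi/6))
for n in('side','top'):
  for k in('block_centre','nest'):
    for d in models.place_of(n,k)[:4]: 
      p=np.array(d['position']); print(n,k,round(d['p'],2),p.round(4),Q.inv().apply(p-N).round(4))
s=cv2.imread('pics/s4.png');a=cv2.resize(s[140:300,220:380],(400,400),interpolation=2); b=cv2.resize(im[150:310,220:380,::-1],(400,400),interpolation=2)
cv2.imwrite('pics/c6.png',np.hstack([a,b]))
E
```

```text
t 13.4 shift [-0.0069  0.019  -0.0162] turn [-0.0574 -0.0933  0.0503] F [-0.46  0.03 -4.56] M [0.36 0.7  0.01] open 0.61 q [ 0.22  0.83 -0.99  2.53  1.82  1.02 -0.88] pos [0.4387 0.0164 0.1626]
side block_centre 0.73 [0.1733 0.3468 0.0195] [-0.3668  0.2426  0.1338]
side block_centre 0.7 [0.4457 0.0103 0.1597] [-0.0017 -0.0246  0.0849]
side block_centre 0.61 [0.3584 0.4168 0.0188] [-0.2244  0.3522  0.0508]
side nest 0.57 [0.489  0.0258 0.089 ] [-0.0035  0.0002  0.0043]
top block_centre 0.96 [0.1716 0.3394 0.0199] [-0.3666  0.235   0.1342]
top block_centre 0.7 [0.3574 0.4137 0.0214] [-0.2233  0.3489  0.0532]
top block_centre 0.61 [0.4427 0.015  0.1562] [-0.0069 -0.0207  0.0839]
top block_centre 0.19 [ 0.497   0.0239 -0.0014] [-0.0416  0.0001 -0.0781]
top nest 0.93 [0.494  0.0249 0.0884] [0.0006 0.0004 0.0013]
```

View pics/c6.png

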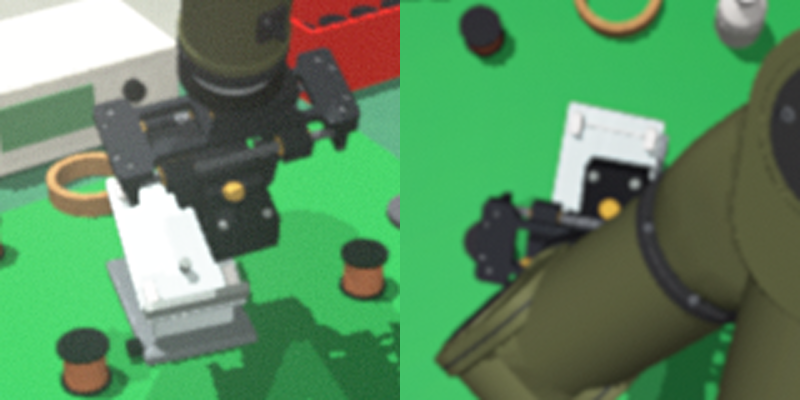

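The side view shows the block tilted above the stand, with the stud visible at crop (187,265). The top view shows the block covering the lower bed. The pose wasn't fully reached because joint 4 is near its limit, so I'll go to a hover farther out and lower.

```bash
cat >> h.py <<'E'
N=np.array([.494,.0245,.087]); Q=R.from_euler('ZY',[-.225,-np.pi/6])
def nd(x,y,z,tilt=np.pi/6): delta(N+Q.apply([x,y,z]),tgt(-.225,tilt))
E
python3 - <<'E'
from h import *
nd(.03,0,.06); nd(.015,0,.046)
E
```

```text
t 13.6 shift [-0.0384  0.0282  0.0264] turn [-0.0748 -0.0877  0.047 ] F [-0.03 -0.82 -4.16] M [ 0.24  0.63 -0.03] open 0.606 q [ 0.22  0.82 -0.97  2.53  1.82  1.02 -0.88] pos [0.4393 0.0085 0.1641]
t 13.6 shift [-0.0247  0.03    0.0416] turn [-0.0748 -0.0877  0.047 ] F [-0.03 -0.82 -4.16] M [ 0.24  0.63 -0.03] open 0.606 q [ 0.22  0.82 -0.97  2.53  1.82  1.02 -0.88] pos [0.4393 0.0085 0.1641]
```

>>> jog_arm(
  turn=[
    [0,0,0],
    [0,0,0],
    [-0.02,-0.03,0.01],
    [-0.04,-0.05,0.025],
    [-0.075,-0.088,0.047],
    [-0.075,-0.088,0.047],
    [-0.075,-0.088,0.047],
    [-0.075,-0.088,0.047],
  ],
  translation=[
    [-0.015,0.005,0.005],
    [-0.025,0.012,0.012],
    [-0.035,0.02,0.02],
    [-0.0384,0.028,0.0264],
    [-0.0384,0.028,0.0264],
    [-0.0384,0.028,0.0264],
    [-0.0384,0.028,0.0264],
    [-0.0384,0.028,0.0264],
  ],
  grip=[1,1,1,1,1,1,1,1],
)

```text
clock: 14.6
tool_pos: [0.4909, 0.027, 0.155]
eef_rot: [0.108, 0.96, -0.028, 0.259]
contact_force: [0.1, 0.7, -3.4]
opening: 0.607
finger_force: 40.0
```

```bash
python3 - <<'E'
from h import *
nd(.03,0,.06)
E
```

```text
t 14.6 shift [ 0.0009 -0.0018  0.0007] turn [0.0034 0.0025 0.0005] F [ 0.05  0.69 -3.4 ] M [ 0.17  0.83 -0.01] open 0.607 q [ 0.25  0.89 -0.98  2.48  1.98  1.08 -0.95] pos [0.4909 0.027  0.155 ]
```

>>> jog_arm(
  turn=[
    [0.003,0.002,0],
    [0.003,0.002,0],
    [0.003,0.002,0],
    [0.003,0.002,0],
    [0.003,0.002,0],
    [0.003,0.002,0],
  ],
  translation=[
    [0.007,-0.0018,0.008],
    [0.015,-0.0018,0.018],
    [0.022,-0.0018,0.028],
    [0.0225,-0.0018,0.0305],
    [0.0225,-0.0018,0.0305],
    [0.0225,-0.0018,0.0305],
  ],
  grip=[1,1,1,1,1,1],
)

```text
clock: 15.35
tool_pos: [0.4863, 0.0266, 0.1173]
eef_rot: [0.108, 0.96, -0.028, 0.257]
contact_force: [-0.9, -0.4, -3.1]
opening: 0.607
finger_force: 40.0
```

```bash
python3 - <<'E'
from h import *
s=snap('side','s5.png');im=snap('top','t5.png')
nd(.005,0,.01)
for n in('side','top'):
  for k in('block_centre','nest'):
    for d in models.place_of(n,k)[:4]: 
      p=np.array(d['position'])
      if p[2]>.04: print(n,k,round(d['p'],2),p.round(4),Q.inv().apply(p-N).round(4))
a=cv2.resize(s[160:280,240:360,::-1],(400,400),interpolation=2); b=cv2.resize(im[170:290,245:365,::-1],(400,400),interpolation=2)
cv2.imwrite('pics/c7.png',np.hstack([a,b]))
E
```

```text
t 15.45 shift [ 0.0033 -0.0003  0.0203] turn [0.0016 0.0005 0.0005] F [ 0.46  0.3  -3.48] M [0.17 0.77 0.02] open 0.61 q [ 0.22  1.   -0.96  2.51  2.06  1.19 -1.03] pos [0.4863 0.0265 0.1174]
side block_centre 0.72 [0.4954 0.0238 0.1106] [ 0.0131 -0.0004  0.0197]
side nest 0.55 [0.4916 0.0248 0.0883] [-0.0014 -0.0002  0.0023]
top block_centre 0.87 [0.4911 0.0263 0.1094] [0.0084 0.0011 0.021 ]
```

View pics/c7.png

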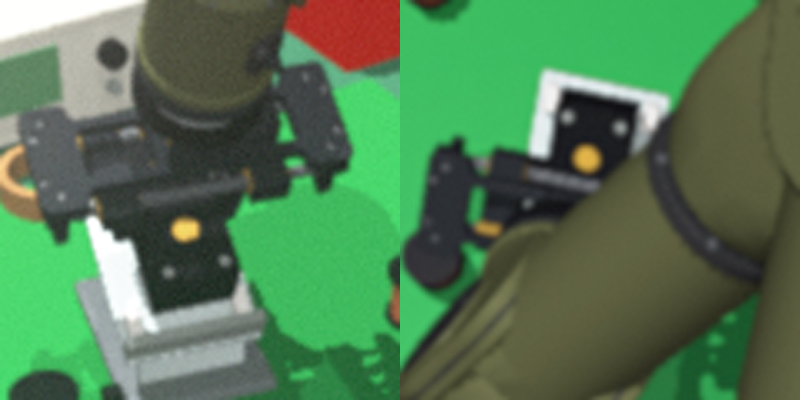

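The side view shows the block aligned between the guides, with its low end above the stop; the top view shows it between the upper guides. The block is about 10 mm uphill of the nest and 20 mm up. Lowering slowly.

>>> jog_arm(
  turn=[
    [0,0,0],
    [0,0,0],
    [0,0,0],
    [0,0,0],
    [0,0,0],
    [0,0,0],
  ],
  translation=[
    [0.001,0,0.004],
    [0.002,0,0.009],
    [0.003,0,0.013],
    [0.003,0,0.016],
    [0.003,0,0.018],
    [0.003,0,0.018],
  ],
  grip=[1,1,1,1,1,1],
)

```text
clock: 16.4
tool_pos: [0.4923, 0.0252, 0.0998]
eef_rot: [0.108, 0.96, -0.028, 0.257]
contact_force: [0.4, -0.4, -4.3]
opening: 0.61
finger_force: 40.0
```

>>> jog_arm(
  turn=[
    [0,0,0],
    [0,0,0],
    [0,0,0],
    [0,0,0],
  ],
  translation=[
    [0,0,0.001],
    [0,0,0.002],
    [0,0,0.003],
    [0,0,0.003],
  ],
  grip=[1,1,1,1],
)

```text
clock: 16.9
tool_pos: [0.4933, 0.025, 0.098]
eef_rot: [0.107, 0.96, -0.028, 0.257]
contact_force: [-5.5, -0.2, 5.1]
opening: 0.611
finger_force: 40.0
```

```bash
python3 - <<'E'
from h import *
nd(.005,0,.006)
E
```

```text
t 16.9 shift [-0.0002 -0.0003  0.0039] turn [0.0023 0.0003 0.002 ] F [-5.45 -0.2   5.12] M [-0.06  0.65 -0.21] open 0.611 q [ 0.22  1.05 -0.94  2.5   2.11  1.21 -1.03] pos [0.4933 0.025  0.098 ]
```

The contact force of about 11 N is square to the bed, so the block is on the bed. I'll ease off slightly and slide down to the stop.

>>> jog_arm(
  turn=[
    [0,0,0],
    [0,0,0],
    [0,0,0],
    [0,0,0],
    [0,0,0],
    [0,0,0],
  ],
  translation=[
    [0,0,-0.0008],
    [0.001,0,-0.0008],
    [0.002,0,-0.0008],
    [0.003,0,-0.0008],
    [0.004,0,-0.0008],
    [0.004,0,-0.0008],
  ],
  grip=[1,1,1,1,1,1],
)

```text
clock: 17.65
tool_pos: [0.4901, 0.026, 0.0961]
eef_rot: [0.108, 0.96, -0.028, 0.257]
contact_force: [-1.5, 0.6, 5.8]
opening: 0.609
finger_force: 40.0
```

>>> jog_arm(
  turn=[
    [0,0,0],
    [0,0,0],
    [0,0,0],
  ],
  translation=[
    [0.001,0,0],
    [0.002,0,0],
    [0.002,0,0],
  ],
  grip=[1,1,1],
)

```text
clock: 18.02
tool_pos: [0.4883, 0.0263, 0.0951]
eef_rot: [0.108, 0.96, -0.028, 0.257]
contact_force: [-1.0, 1.5, 4.6]
opening: 0.608
finger_force: 40.0
```

```bash
python3 - <<'E'
from h import *
nd(-.001,0,.006); print(Q.inv().apply(np.array(r.get_state()['contact_force'])-[0,0,-3.8]))
E
```

```text
t 18.02 shift [-0.0001 -0.0005  0.0039] turn [ 0.002  -0.0001  0.0009] F [-0.97  1.53  4.57] M [-0.08 -0.05  0.01] open 0.608 q [ 0.21  1.06 -0.94  2.51  2.11  1.23 -1.05] pos [0.4883 0.0263 0.0951]
[3.07012814 1.2781875  7.89683747]
```

Light friction, no stop yet. Continuing.

>>> jog_arm(
  turn=[
    [0,0,0],
    [0,0,0],
    [0,0,0],
    [0,0,0],
  ],
  translation=[
    [0.001,0,-0.0003],
    [0.002,0,-0.0003],
    [0.003,0,-0.0003],
    [0.003,0,-0.0003],
  ],
  grip=[1,1,1,1],
)

```text
clock: 18.52
tool_pos: [0.4873, 0.0264, 0.0946]
eef_rot: [0.109, 0.959, -0.029, 0.259]
contact_force: [3.7, -1.2, 5.1]
opening: 0.608
finger_force: 40.0
```

```bash
cat > st.py <<'E'
from h import *
nd(-.001,0,.006); print(Q.inv().apply(np.array(r.get_state()['contact_force'])-[0,0,-3.8]))
s=snap('side','s6.png');im=snap('top','t6.png')
for n in('side','top'):
  for k in('block_centre','nest'):
    for d in models.place_of(n,k)[:4]: 
      p=np.array(d['position'])
      if p[2]>.04: print(n,k,round(d['p'],2),p.round(4),Q.inv().apply(p-N).round(4))
a=cv2.resize(s[160:280,240:360,::-1],(400,400),interpolation=2); b=cv2.resize(im[170:290,245:365,::-1],(400,400),interpolation=2)
cv2.imwrite('pics/c8.png',np.hstack([a,b]))
E
python3 st.py
```

```text
t 18.52 shift [-0.0012 -0.0004  0.004 ] turn [ 0.0008  0.0044 -0.0007] F [ 3.73 -1.23  5.13] M [-0.34 -0.97  0.01] open 0.608 q [ 0.21  1.07 -0.94  2.52  2.11  1.25 -1.06] pos [0.4873 0.0264 0.0946]
[ 7.85182323 -0.36231862  5.77683611]
side block_centre 0.91 [0.4952 0.0239 0.0898] [ 0.0025 -0.0003  0.0018]
top block_centre 0.79 [0.4908 0.0267 0.0884] [-0.0024  0.0014  0.003 ]
top nest 0.81 [0.4938 0.0245 0.0896] [ 0.0011 -0.      0.0023]
```

Uphill force is now 8 N and motion has stopped, so the block is against the stop. Opening the fingers.

>>> jog_arm(
  turn=[
    [0,0,0],
    [0,0,0],
    [0,0,0],
    [0,0,0],
    [0,0,0],
  ],
  translation=[
    [-0.001,0,0],
    [-0.001,0,0],
    [-0.001,0,0],
    [-0.001,0,0],
    [-0.001,0,0],
  ],
  grip=[1,0.1,0.1,0.1,0.1],
)

```text
clock: 19.45
tool_pos: [0.4862, 0.0265, 0.094]
eef_rot: [0.108, 0.96, -0.028, 0.257]
contact_force: [1.5, -0.0, 0.5]
opening: 0.898
finger_force: 0.0
```

```bash
python3 st.py
```

```text
t 19.45 shift [-0.0025 -0.0002  0.0041] turn [ 0.0015 -0.0011  0.0009] F [ 1.49 -0.04  0.48] M [0.16 0.42 0.01] open 0.898 q [ 0.21  1.07 -0.94  2.52  2.11  1.24 -1.06] pos [0.4862 0.0265 0.094 ]
[3.40528287 0.29226217 2.98130303]
side block_centre 0.86 [0.4949 0.0231 0.0901] [ 0.0026 -0.0012  0.0021]
side nest 0.69 [0.4919 0.025  0.088 ] [-0.0014  0.      0.0019]
top block_centre 0.95 [0.4917 0.0244 0.0873] [-0.0018 -0.0006  0.0014]
top nest 0.88 [0.4916 0.0273 0.0883] [-0.0019  0.0022  0.0026]
```

View pics/c8.png

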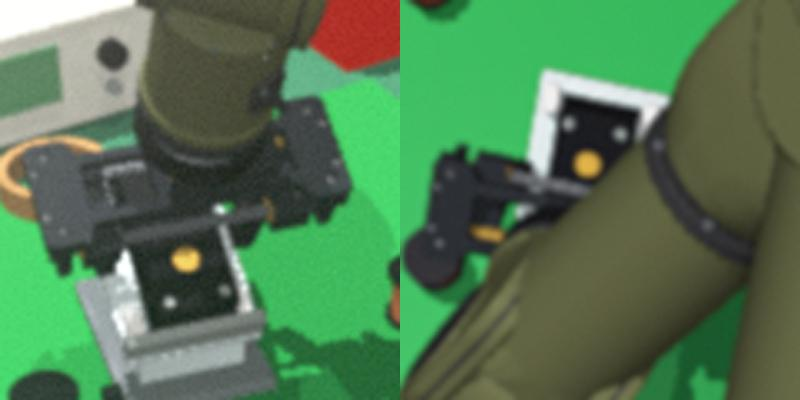

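The side view shows the block between the guides with its low end behind the stop and the fingers open. Retreating straight up.

>>> jog_arm(
  turn=[
    [0,0,0],
    [0,0,0],
    [0,0,0],
    [0,0,0],
    [0,0,0],
    [0,0,0],
    [0,0,0],
    [0,0,0],
  ],
  translation=[
    [-0.002,0,-0.006],
    [-0.007,0,-0.015],
    [-0.015,0,-0.03],
    [-0.03,0,-0.052],
    [-0.045,0,-0.078],
    [-0.06,0,-0.104],
    [-0.06,0,-0.104],
    [-0.06,0,-0.104],
  ],
  grip=[0.1,0.1,0.1,0.1,0.1,0.1,0.1,0.1],
)

```text
clock: 20.75
tool_pos: [0.4862, 0.0261, 0.2143]
eef_rot: [0.108, 0.96, -0.029, 0.257]
contact_force: [0.3, -0.1, -0.1]
opening: 0.9
finger_force: 0.0
```

```bash
python3 st.py
```

```text
t 20.75 shift [5.780e-02 1.000e-04 1.082e-01] turn [ 0.001  -0.0001  0.0008] F [ 0.32 -0.11 -0.11] M [ 0.14  0.39 -0.01] open 0.9 q [ 0.29  0.72 -1.    2.44  1.82  0.93 -0.8 ] pos [0.4862 0.0261 0.2143]
[ 2.13591826 -0.04104714  3.03124139]
side block_centre 0.97 [0.4941 0.0222 0.0911] [ 0.0026 -0.0022  0.0032]
side nest 0.66 [0.4904 0.0251 0.0873] [-0.003  -0.0002  0.0021]
top block_centre 0.63 [0.4919 0.0233 0.0881] [-0.001  -0.0016  0.0018]
top block_centre 0.51 [0.4994 0.0198 0.0753] [-0.0004 -0.0034 -0.0133]
```

View pics/c8.png

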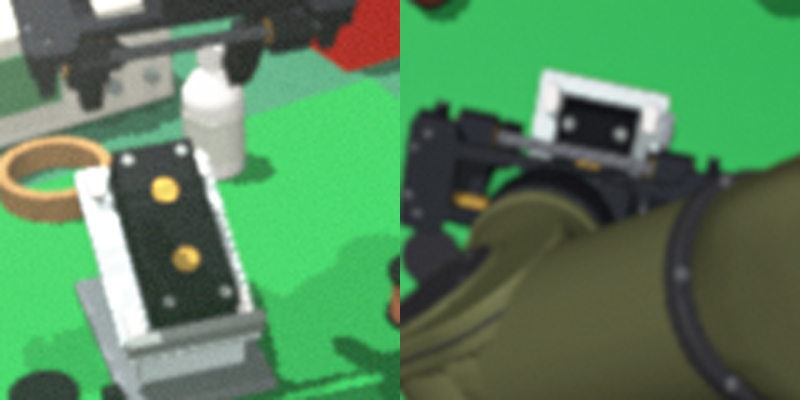

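The side view shows the block flat on the bed, centred between the guides, with its low end against the stop at crop (200,325). The gripper is clear. Handing in.

```bash
python3 -c "
from plant import r
print(r.finish_job())"
```

```text
the job is handed in; nothing more can be done
None
```

The block's near end was found hollow on the post (contact 23 mm below the pin top), and the block now lies released on the stand, hollow end downhill over the stud, flat and against the stop; the job was handed in at about 21 s, and no verdict was returned.

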